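# Seat the sharpening stone in its base, fine side up

## Task

The two-sided sharpening stone stands on its long edge to dry; get it ready for the knife. Lay it down flat on the bare worktop with its cream (fine) side up and let go of it, then take it by its two long narrow edges and set it fully home in the matching recess of its wooden base, cream side still up. Do not drop the stone, and leave the jug, the egg cup and the sardine tin where they are.

Things in the scene. Friction and masses are not known exactly. Their poses are not given: they have to be found in the camera images.
- whetstone: Loose sharpening stone, a block 180 x 55 x 28 mm, about 0.5 kg. One 180 x 55 face is cream (fine), the other red-brown (coarse). Origin at its centre. x along the 180 mm; y across the 28 mm, pointing out of the CREAM face; z across the 55 mm. At the start it stands on a long narrow edge (z up, 55 mm tall) on the worktop (height 0), turned any way about the vertical.
- stone_base: Wooden base, 224 x 92 mm, top 22 mm above the worktop, does not move. Origin at the centre of its underside, on the worktop; x along the 224, y across, z up. In its top a centred, parallel recess 184 x 59 mm (2 mm of play each side of the stone), 10 mm deep, mouth bevelled 3 mm. The stone's x may point along or against the base's x; seated, it stands 18 mm proud.
- recess (a point): Centre of the recess's floor, 12 mm above the worktop; axes as the base's. The seated stone's centre is 14 mm above it.
- jug: Loose small painted jug, 88 x 115 x 72 mm, origin at the centre of its underside. Leave alone.
- egg_cup: Loose egg cup, 49 mm across, 62 mm tall, origin at the centre of its underside. Leave alone.
- sardine_tin: Loose flat tin of sardines, 63 x 105 x 26 mm, origin at the centre of its underside. Leave alone.
Not all that is in view belongs to the job. There is more than one size of the whetstone; the one meant has the size given above.

How it is judged:
By the outcome, as a careful person would: the job done as asked, in the order asked, and still so for the second after the job is handed in, with the robot touching nothing.
It also fails if it takes over 58 s, if anything falls off the work surface, if the arm or the gripper's body presses on something with over 40 N, if the wrist force passes 120 N, or if a joint passes its speed limit or range.

## Robot

A 7-joint arm with a two-finger parallel gripper is mounted at the origin on a cart in front of the work surface, level with it; the furniture and walls round the work are solid. World frame = base frame: x ahead of the robot, y to its left, z up, the work surface at z = 0. Lengths are in mm, angles in rad, forces in N, time in s.
With the tool pointing down it reaches from about 350 to 900 mm from the base axis. Payload 19.9 kg.
Tool frame: the origin (TCP) lies midway between the tips of the shut fingers; the grasp point (between the pads) lies 19 mm behind it; z points along the fingers, y is the line along which they close (so a half turn about z gives the same grasp; the last joint's range is limited). The gripper opens to 85 mm and grips with 20 to 120 N. Pads are 22 mm wide; open, the fingers measure 114 mm over their backs; the gripper's body (76 mm by 85 mm) begins 54 mm behind the grasp point. The pads swing forward as they close: fully open they stand 13 mm farther back than shut.
Start: joints at [1.236, 0.417, -0.01, 1.614, 0.005, 1.111, -0.053], TCP at [180.987, -598.198, 191.66] pointing down, gripper open.
Joint ranges: [-2.81, 2.81], [-0.39, 2.02], [-1.27, 1.25], [0.06, 2.57], [-1.19, 4.33], [0.19, 2], [-2.82, 2.82]. Speed limits (rad/s): [1.89, 1.89, 2.39, 2.39, 3.01, 3.01, 3.01].

## Interface

Orientations are given as [roll, pitch, yaw] about the fixed x, y, z axes, in that order (R = Rz(yaw) Ry(pitch) Rx(roll)).
In Python, from cell import env gives the robot as it stands.
- The arm moves only by the shell command python3 -m pendant 'ROWS' [FORCE]. ROWS is JSON, a list that holds one entry, the list of rows, each a list of 5 numbers: the shift along the tool's x, y, z in units of 0.25 m (1.0 is 0.25 m), then the turn about the tool's z in units of pi rad (1.0 is pi rad), then the opening, from -1 (shut) to 1 (fully open). In form: [[[tx, ty, tz, turn, hand], ...]]. A call has 1 to 5 rows; each row shifts and turns the commanded pose from where the row before left it, along the tool's axes as they then stand; what a row does not reach is not made up. A row lasts 1/12 s, in which the tool goes at most 41.7 mm and 7.16 degrees, less where a joint would pass 70% of its speed; a pose out of reach is approached as far as the arm can. A call with a number of a shift or a turn outside -1 to 1 is refused whole. A call with a gripper value outside its range is refused whole. The fingers move at their own pace and stop on an object; FORCE is the grip in N (left out, the last holds). Time passes only in rows, so rows that do not move let the fingers close. It gives the time, the measured TCP pose, the force, the opening and the grip force at its end, in the units of the state.
- env.state(): the state, without advancing time (a new reading comes with each control period).
- env.read_camera(name): name is "scene" or "top" or "wrist"; returns a dict with "pixels" (400x640x3 uint8, blue, green, red), "intrinsics" (3x3 intrinsics, pixels), "rvec" (rotation vector, rad) and "tvec" (3), from world to camera coordinates, as OpenCV has them. Camera axes: x right, y down, z forward; pixel columns grow to the right and rows downward; lengths in mm; the calibration is good to about 2 mm. A picture is of the moment at which its call begins. There is no depth.
- env.finish_job(): hands the job in; it is judged then, once.
The state is a dict: "clock": time; "qpos": joint angles; "joint_vel": joint speeds; "joint_torque": joint torques, N m; "tool_pos": TCP position; "ee_rot": TCP orientation; "force": force on the tool from outside, world axes, zero at the start; "ft_torque": the same for the moment, N m; "finger_gap": finger opening in mm; "grip_force": force on a finger pad.
Only numpy, scipy, OpenCV 4.12 (cv2) and the standard library are available. Lean on these libraries where they do the work, as an engineer would, in place of code of your own. Each camera call takes 0.05 s, during which the arm holds its last target. There are 200 camera calls.

## Working session

There is one attempt and no reset: what is moved stays moved. The work goes in short steps, Python scripts to look and compute and a shell command to move; the robot and the scene stay as the last step left them, time stands still between calls to the robot, and variables do not carry over. Pictures are saved under pics/ and viewed, at most 10 in all, crops included, and the job is handed in when it is done.

```bash
ls; mkdir -p pics; python3 - <<'E'
from cell import env
import cv2,numpy as np
for n in("scene","top"):
    c=env.read_camera(n);cv2.imwrite(f"pics/{n}0.png",c["pixels"]);np.savez(f"{n}0.npz",**c)
    print(n,c["intrinsics"],c["rvec"],c["tvec"])
s=env.state();print(s)
E
```

```text
pics
scene [[386.22383114   0.         315.04059184]
 [  0.         386.22383114 201.71723024]
 [  0.           0.           1.        ]] [ 2.50583022 -0.46407689  0.165703  ] [-569.08239377  302.46509159  899.81012599]
top [[426.55820972   0.         322.65004928]
 [  0.         426.55820972 193.04330341]
 [  0.           0.           1.        ]] [ 2.15610987 -2.12193987  0.15860285] [  92.02959833  639.25208022 1154.31140695]
{'clock': 0.1, 'qpos': array([ 1.23548697,  0.41791731, -0.01032968,  1.61412403,  0.00469046,
        1.11072019, -0.05297715]), 'joint_vel': array([ 5.87772366e-05, -2.07855587e-03, -2.09270584e-03, -3.29982228e-03,
        1.99385139e-03, -9.65872113e-04, -5.04220510e-04]), 'joint_torque': array([ 2.41646230e-03, -8.65815210e+01,  6.80711512e-01, -4.35630155e+01,
        1.93006679e-02,  4.88846563e-03,  2.85847847e-05]), 'tool_pos': array([ 180.89847514, -597.85995918,  191.11661957]), 'ee_rot': array([-3.14044996e+00,  6.86331525e-05,  2.93860423e-01]), 'force': array([ 1.05760265, -1.16741115, -0.05617277]), 'ft_torque': array([ 0.00026265, -0.00566286,  0.01418064]), 'grip_force': 0.0, 'finger_gap': 85.23866968274716}
```

View pics/top0.png

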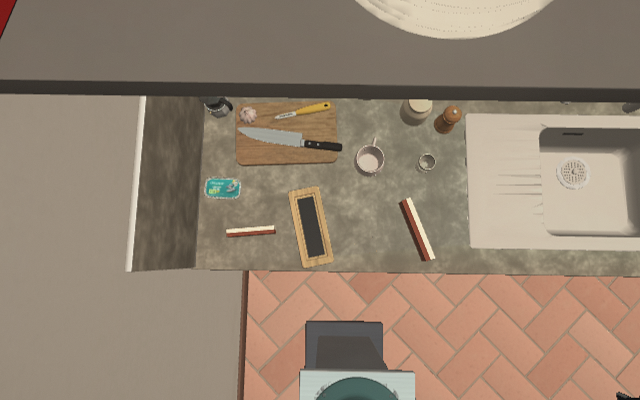

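View pics/scene0.png

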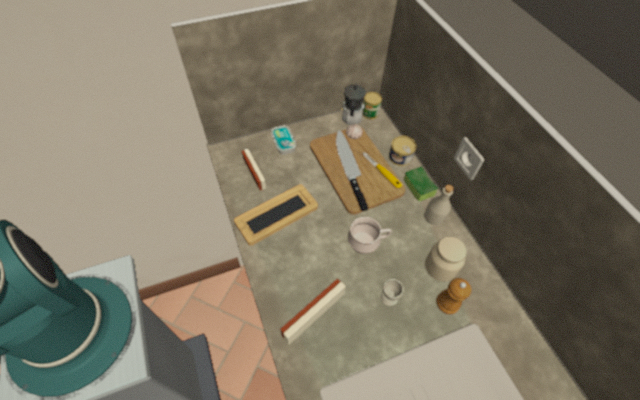

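Candidates: the long stone at top (417,230) and the short one at (250,231). The long one should be the 180 mm one; I'll check this with the scale and an enlarged crop.

```bash
cat > h.py <<'E'
import numpy as np,cv2
def load(n): return dict(np.load(n))
def ray(c,u,v,z):
    R=cv2.Rodrigues(c["rvec"])[0];t=c["tvec"].ravel();o=-R.T@t
    d=R.T@np.linalg.inv(c["intrinsics"])@np.array([u,v,1.]);return o+d*(z-o[2])/d[2]
def proj(c,P): return cv2.projectPoints(np.array(P,float).reshape(-1,3),c["rvec"],c["tvec"],c["intrinsics"],None)[0].reshape(-1,2)
E
python3 - <<'E'
from h import *
c=load("top0.npz")
for p in[(417,230),(250,231)]:print(ray(c,*p,55))
print(ray(c,311,227,22))
im=c["pixels"][180:276,215:450]
a=cv2.resize(im[:,65:125],None,fx=6,fy=6,interpolation=2);b=cv2.resize(im[:,175:235],None,fx=6,fy=6,interpolation=2)
cv2.imwrite("pics/crop1.png",np.hstack([a,b]))
for p in[(402,200),(424,260),(435,258),(409,198)]:print(p,ray(c,*p,55))
for p in[(227,231),(275,229)]:print(p,ray(c,*p,40))
E
```

```text
[ 537.38948913 -160.6911202    55.        ]
[527.21294357 301.83606746  55.        ]
[543.42962765 134.03678756  22.        ]
(402, 200) [ 620.60038742 -120.21439643   55.        ]
(424, 260) [ 455.61184451 -178.41021486   55.        ]
(435, 258) [ 461.52066058 -208.63325035   55.        ]
(409, 198) [ 626.56432416 -139.87179586   55.        ]
(227, 231) [527.10763309 369.08902059  40.        ]
(275, 229) [534.87320445 234.44513255  40.        ]
```

View pics/crop1.png

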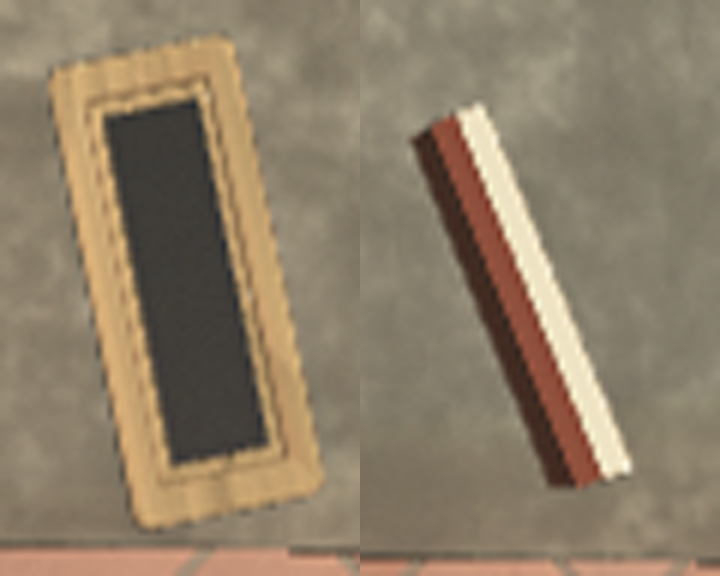

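```bash
cat > m.py <<'E'
from h import *
from scipy.optimize import least_squares
c=load("top0.npz")
def fit(px,L,W,z,x0):
    px=np.array(px,float)
    def P(q):
        x,y,a=q;ca,sa=np.cos(a),np.sin(a)
        return [(x+ca*i*L/2-sa*j*W/2,y+sa*i*L/2+ca*j*W/2,z) for i,j in((1,1),(1,-1),(-1,-1),(-1,1))]
    r=least_squares(lambda q:(proj(c,P(q))-px).ravel(),x0,x_scale=[10,10,.05]);print(r.x,np.round(r.fun.reshape(-1,2),1).tolist());return r.x
if __name__=="__main__":
    f=lambda u,v,o:(o+u/6-.5+.08,180+v/6-.42)
    fit([f(u-360,v,390) for u,v in((437,120),(483,101),(633,469),(577,489))],180,28,55,(540,-160,.36))
    fit([f(u,v,280) for u,v in((50,70),(237,37),(325,485),(138,530))],224,92,22,(543,134,.2))
    fit([f(u,v,280) for u,v in((85,103),(208,82),(288,455),(165,485))],190,65,22,(543,134,.2))
    fit([f(u,v,280) for u,v in((103,118),(195,98),(270,442),(172,467))],184,59,12,(543,134,.2))
E
python3 m.py; python3 - <<'E'
from cell import env;s=env.state();print(s["tool_pos"],s["ee_rot"])
E
```

```text
[ 5.41961087e+02 -1.64090489e+02  3.61637525e-01] [[-0.8, 0.2], [0.9, 0.0], [0.1, -0.2], [-0.1, -0.0]]
[5.46917023e+02 1.34854974e+02 2.13477779e-01] [[-0.2, -0.4], [-0.2, -1.0], [0.6, 1.1], [-0.3, 0.1]]
[5.46145445e+02 1.35265934e+02 2.28590764e-01] [[-1.0, -0.5], [0.6, -1.7], [1.2, 1.1], [-0.8, 1.0]]
[5.46902631e+02 1.36318850e+02 2.27577462e-01] [[-2.8, -2.0], [1.7, -2.9], [2.5, 2.2], [-1.4, 2.5]]
[ 180.89847514 -597.85995918  191.11661957] [-3.14044996e+00  6.86331525e-05  2.93860423e-01]
```

```bash

python3 -m pendant '[[[0.0943,-0.0621,0,0,1],[0.0943,-0.0621,0,0,1],[0.0943,-0.0621,0,0,1],[0.0943,-0.0621,0,0,1],[0.0943,-0.0621,0,0,1]]]' 20
python3 -m pendant '[[[0.0943,-0.0621,0,0,1],[0.0943,-0.0621,0,0,1],[0.0943,-0.0621,0,0,1],[0.0943,-0.0621,0,0,1],[0.0943,-0.0621,0,0,1]]]'
python3 -m pendant '[[[0.0943,-0.0621,0,0,1],[0.0943,-0.0621,0,0,1],[0.0943,-0.0621,0,0,1],[0.0943,-0.0621,0,0,1],[0.0943,-0.0621,0,0,1]]]'
python3 -m pendant '[[[0.0943,-0.0621,0,0,1],[0.0943,-0.0621,0,0,1],[0.0943,-0.0621,0,0,1],[0.0943,-0.0621,0,0,1],[0,0,0,-0.0217,1]]]'
python3 - <<'E'
from cell import env;import cv2,numpy as np
s=env.state();print(s["tool_pos"],s["ee_rot"],s["clock"])
c=env.read_camera("wrist");np.savez("wrist1.npz",**c);cv2.imwrite("pics/wrist1.png",c["pixels"])
E
```

```text
clock: 0.52
tool_pos: [271.9, -488.4, 191.4]
ee_rot: [-3.141, 0.0, 0.294]
force: [0.5, 0.2, -0.2]
finger_gap: 85.4
grip_force: 0.0
clock: 0.93
tool_pos: [362.2, -380.1, 191.5]
ee_rot: [-3.141, 0.0, 0.294]
force: [-0.3, -0.1, 0.2]
finger_gap: 85.9
grip_force: 0.0
clock: 1.35
tool_pos: [452.6, -271.6, 191.5]
ee_rot: [-3.141, 0.0, 0.294]
force: [0.4, -0.3, 0.1]
finger_gap: 86.0
grip_force: 0.0
clock: 1.77
tool_pos: [527.1, -180.9, 191.5]
ee_rot: [-3.14, -0.001, 0.366]
force: [-0.2, 1.3, -0.1]
finger_gap: 85.4
grip_force: 0.0
[ 527.10001318 -180.92051041  191.49669584] [-3.13998687e+00 -1.42774486e-03  3.66155512e-01] 1.7667
```

View pics/wrist1.png

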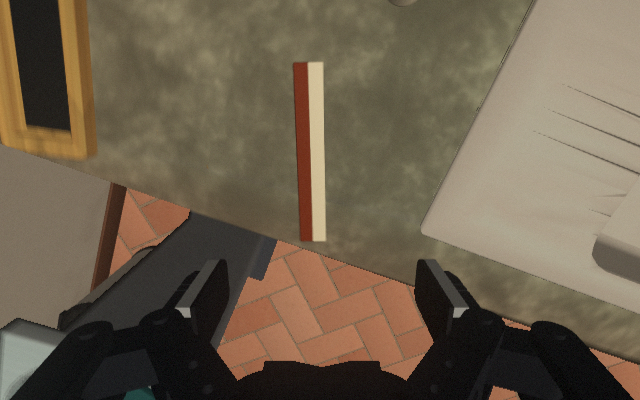

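The wrist view shows the long stone at the centre. Its top corners are at (293,62), (323,62), (326,241) and (301,241), with red on the left and cream on the right, seen from nearly above.

```bash
python3 - <<'E'
import m; from h import *
m.c=load("wrist1.npz")
x,y,a=m.fit([(293,62),(323,62),(326,241),(301,241)],180,28,55,(542,-164,.36))
from cell import env;s=env.state();p=s["tool_pos"];yaw=s["ee_rot"][2]
d=np.array([x,y])-p[:2];print(d@[np.cos(yaw),np.sin(yaw)],d@[np.sin(yaw),-np.cos(yaw)],a-yaw,p,s["clock"])
E
```

```text
[ 5.40954741e+02 -1.65415594e+02  3.86563434e-01] [[-0.2, 0.1], [0.3, -0.5], [0.3, 0.1], [-0.4, 0.5]]
20.869919596644163 -11.0689799763063 0.012920467385545309 [ 525.56504869 -183.33857436  191.28767512] 1.8167
```

```bash

python3 -m pendant '[[[0.0835,-0.0443,0.1,-0.004,1],[0,0,0.13,0,1],[0,0,0.13,0,1],[0,0,0.12,0,1],[0,0,0.124,0,1]]]' 20
python3 -m pendant '[[[0,0,0,0,0.2],[0,0,0,0,-0.13],[0,0,0,0,-0.13],[0,0,0,0,-0.13]]]' 20
python3 - <<'E'
from cell import env;import cv2,numpy as np
s=env.state();print(s["tool_pos"],s["ee_rot"],s["clock"])
c=env.read_camera("wrist");np.savez("wrist2.npz",**c);cv2.imwrite("pics/wrist2.png",c["pixels"])
E
```

```text
clock: 2.23
tool_pos: [539.2, -169.1, 39.2]
ee_rot: [3.142, 0.0, 0.373]
force: [1.3, 0.2, 0.3]
finger_gap: 85.1
grip_force: 0.0
clock: 2.57
tool_pos: [541.0, -168.9, 42.8]
ee_rot: [3.14, -0.002, 0.374]
force: [0.5, 0.9, 0.8]
finger_gap: 38.7
grip_force: 0.0
[ 540.9820419  -168.94831874   42.7535459 ] [ 3.13982263e+00 -2.06695453e-03  3.73936259e-01] 2.5667
```

View pics/wrist2.png

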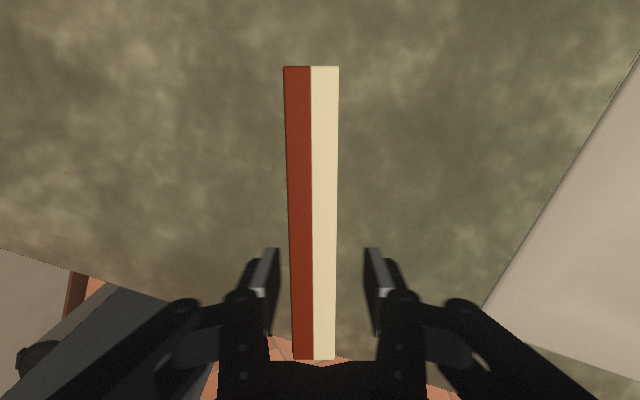

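The stone is between the fingers, with more clearance on the cream side. Next I push its top towards the red side.

```bash

python3 -m pendant '[[[0,-0.02,0.008,0,-0.13],[0,-0.014,0,0,-0.13],[0,-0.014,0,0,-0.13],[0,-0.014,-0.002,0,-0.13],[0,-0.014,-0.002,0,-0.13]]]' 20
python3 - <<'E'
from cell import env;import cv2,numpy as np
s=env.state();print(s["tool_pos"],s["force"])
c=env.read_camera("wrist");w=c["pixels"];t=env.read_camera("top")["pixels"]
cv2.imwrite("pics/p3.png",np.hstack([cv2.resize(w,(480,300)),cv2.resize(t[185:270,375:460],(300,300))]))
E
```

```text
clock: 3.03
tool_pos: [532.8, -150.2, 39.9]
ee_rot: [-3.142, -0.0, 0.375]
force: [0.1, 0.4, -0.2]
finger_gap: 37.4
grip_force: 0.0
[ 532.82487361 -150.2350255    39.86186182] [ 0.0904213   0.3548105  -0.17390843]
```

View pics/p3.png

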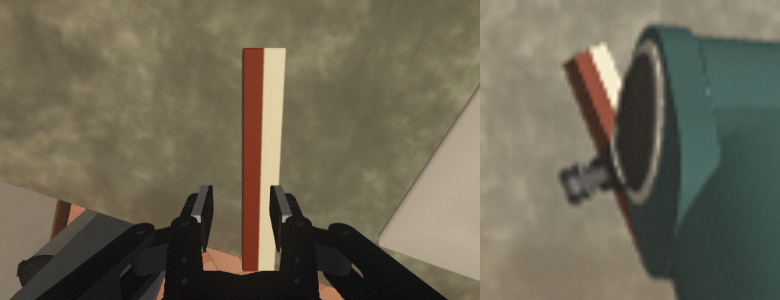

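The cream side is about at the right finger and there is no clear tilt yet, so I push on.

```bash

python3 -m pendant '[[[0,-0.014,-0.002,0,-0.13],[0,-0.014,-0.002,0,-0.13],[0,-0.014,0,0,-0.13]]]' 20
python3 - <<'E'
from cell import env;import cv2,numpy as np
s=env.state();print(s["tool_pos"],s["force"])
c=env.read_camera("wrist");w=c["pixels"];t=env.read_camera("scene")["pixels"]
cv2.imwrite("pics/p4.png",np.hstack([cv2.resize(w,(480,300)),cv2.resize(t[260:360,260:360],(300,300))]))
E
```

```text
clock: 3.38
tool_pos: [529.0, -140.7, 40.7]
ee_rot: [-3.141, 0.0, 0.374]
force: [-0.2, -0.1, -0.3]
finger_gap: 37.0
grip_force: 0.0
[ 528.97566762 -140.66592708   40.7214574 ] [-0.20907679 -0.10042479 -0.29706589]
```

View pics/p4.png

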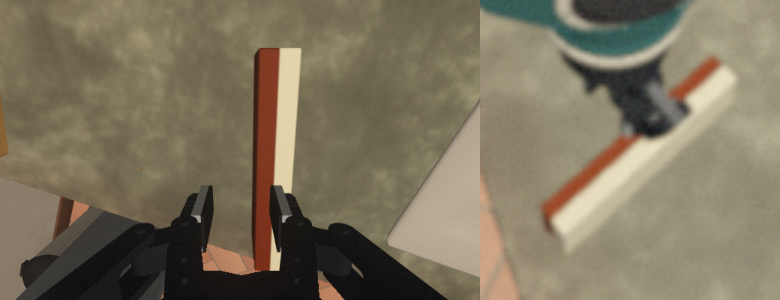

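```bash
python3 - <<'E'
from cell import env;import numpy as np,cv2
from h import *
s=env.state();p=s["tool_pos"];print(p,s["finger_gap"],s["clock"])
c=env.read_camera("wrist");np.savez("w5.npz",**c);cv2.imwrite("pics/w5.png",c["pixels"][40:400,200:520][:, :])
a=.3866;X=np.array([np.cos(a),np.sin(a)]);Y=np.array([-X[1],X[0]])
o=np.array([541,-165.4])
for z in(55,0):print(z,proj(c,[[*(o+X*i*90+Y*j*14),z] for i,j in((1,1),(1,-1),(-1,-1),(-1,1))]).round().tolist())
R=cv2.Rodrigues(c["rvec"])[0];print("cam",-R.T@c["tvec"].ravel())
yaw=s["ee_rot"][2];y=np.array([np.sin(yaw),-np.cos(yaw)]);tx=np.array([np.cos(yaw),np.sin(yaw)])
for z in(p[2],p[2]+13,p[2]+19,60,70):print("pad",z,proj(c,[[*(p[:2]+y*k*18.5+tx*11),z] for k in(-1,1)]).round().tolist())
E
```

```text
[ 528.91333066 -140.2731024    40.68900816] 37.0823516336674 3.4833
55 [[345.0, 66.0], [403.0, 66.0], [385.0, 362.0], [342.0, 362.0]]
0 [[339.0, 74.0], [383.0, 73.0], [372.0, 309.0], [338.0, 310.0]]
cam [ 601.6617228  -112.80129107  223.96690792]
pad 40.68900816036714 [[289.0, 213.0], [350.0, 213.0]]
pad 53.68900816036714 [[287.0, 221.0], [352.0, 221.0]]
pad 59.68900816036714 [[286.0, 225.0], [353.0, 225.0]]
pad 60 [[286.0, 225.0], [353.0, 225.0]]
pad 70 [[284.0, 232.0], [355.0, 232.0]]
```

View pics/w5.png

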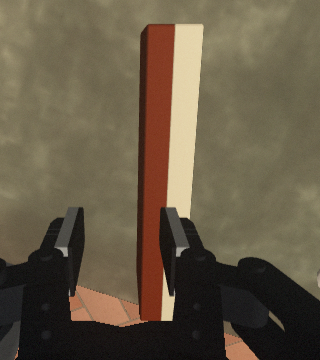

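```bash
python3 - <<'E'
from h import *
c=load("scene0.npz");w=load("w5.npz")
p=np.array([528.9,-140.3]);yaw=.374;y=np.array([np.sin(yaw),-np.cos(yaw)]);tx=np.array([np.cos(yaw),np.sin(yaw)])
for z in(41,55,70,85,100):
    print(z,"scene R",proj(c,[[*(p+y*25),z]]).round(),"L",proj(c,[[*(p-y*25),z]]).round(), "wrist inner tip front/back",proj(w,[[*(p+y*18.5+tx*k),z] for k in(11,-11)]).round().tolist())
E
```

```text
41 scene R [[312. 309.]] L [[298. 294.]] wrist inner tip front/back [[350.0, 213.0], [349.0, 246.0]]
55 scene R [[312. 307.]] L [[297. 291.]] wrist inner tip front/back [[352.0, 222.0], [351.0, 257.0]]
70 scene R [[312. 305.]] L [[297. 289.]] wrist inner tip front/back [[355.0, 232.0], [354.0, 270.0]]
85 scene R [[312. 302.]] L [[297. 287.]] wrist inner tip front/back [[358.0, 245.0], [357.0, 285.0]]
100 scene R [[312. 300.]] L [[297. 284.]] wrist inner tip front/back [[362.0, 260.0], [360.0, 304.0]]
```

```bash

python3 -m pendant '[[[0.004,0.056,0,-0.002,0.2],[0.004,0.056,0,0,0.2],[0,0,0,0,0.2]]]' 20
python3 -m pendant '[[[0,0,0.04,0,0.2],[0,0,0.04,0,0.2],[0,0,0.02,0,0.2],[0,0,0,0,0.2]]]' 20
python3 -m pendant '[[[0,0,0,0,-0.4],[0,0,0,0,-0.5],[0,0,0,0,-0.5],[0,0,0,0,-0.5]]]' 20
python3 - <<'E'
from cell import env;import numpy as np
c=env.read_camera("wrist");np.savez("w6.npz",**c);print(env.state())
E
```

```text
clock: 3.78
tool_pos: [542.2, -169.4, 40.7]
ee_rot: [3.14, -0.0, 0.378]
force: [-0.8, -0.2, 0.0]
finger_gap: 51.5
grip_force: 0.0
clock: 4.12
tool_pos: [540.1, -165.5, 13.8]
ee_rot: [-3.14, 0.002, 0.381]
force: [-1.1, -0.7, -0.3]
finger_gap: 51.2
grip_force: 0.0
clock: 4.45
tool_pos: [541.5, -166.2, 16.0]
ee_rot: [3.141, -0.0, 0.381]
force: [1.3, 1.1, -0.6]
finger_gap: 21.3
grip_force: 0.0
{'clock': 4.5, 'qpos': array([ 0.45113483,  0.55582448, -0.26369018,  1.88107589,  0.20762758,
        0.73062643, -1.11980341]), 'joint_vel': array([-9.82081706e-04,  4.20211059e-05,  6.77584823e-04,  9.31688673e-04,
        1.07212027e-03, -1.81436739e-03, -1.31090393e-03]), 'joint_torque': array([-5.99009008e-02, -8.62828374e+01, -5.27507409e+00, -3.17208910e+01,
        1.16836710e-02,  2.07928955e-03, -1.42424551e-04]), 'tool_pos': array([ 541.47578159, -166.26324637,   15.99098743]), 'ee_rot': array([ 3.14128880e+00, -3.73555305e-04,  3.80853490e-01]), 'force': array([ 0.25147233, -0.35963653,  0.73880308]), 'ft_torque': array([0.02323565, 0.00933618, 0.08504126]), 'grip_force': 0.0, 'finger_gap': 21.391138892088332}
```

```bash

python3 -m pendant '[[[0,0,0,0,0.3],[0,0,0,0,0.3],[0,0,0,0,0.3]]]' 20
python3 -m pendant '[[[0,0,0.03,0,0.3],[0,0,0.02,0,0.3],[0,0,0,0,0.3]]]' 20
python3 -m pendant '[[[0,0,0.02,0,0.3],[0,0,0.02,0,0.3],[0,0,0,0,0.3]]]' 20
python3 -m pendant '[[[0,0,0,0,-0.13],[0,0,0,0,-0.13],[0,0,0,0,-0.5],[0,0,0,0,-0.5]]]' 20
python3 - <<'E'
from cell import env;import numpy as np
c=env.read_camera("wrist");np.savez("w7.npz",**c);s=env.state();print(s["tool_pos"],s["finger_gap"],s["grip_force"],s["force"])
E
```

```text
clock: 4.75
tool_pos: [541.3, -166.2, 15.8]
ee_rot: [3.142, -0.0, 0.381]
force: [-0.2, -0.7, -0.1]
finger_gap: 55.2
grip_force: 0.0
clock: 5.0
tool_pos: [540.5, -166.0, 1.8]
ee_rot: [-3.14, 0.001, 0.381]
force: [-1.1, -0.1, -0.1]
finger_gap: 55.5
grip_force: 0.0
clock: 5.25
tool_pos: [540.7, -166.1, -7.9]
ee_rot: [-3.141, 0.001, 0.381]
force: [-0.4, -0.6, -0.4]
finger_gap: 55.8
grip_force: 0.0
clock: 5.58
tool_pos: [541.3, -166.0, -6.6]
ee_rot: [-3.141, -0.0, 0.381]
force: [-1.0, 1.2, 0.9]
finger_gap: 28.2
grip_force: 24.0
[ 541.36284345 -165.97442083   -6.6452892 ] 27.943462841092792 24.073307232312118 [-0.65273726  2.23941903  1.76259986]
```

Closing now stops at 28 mm with 24 N, so the pads are around the stone's upper part. The real tips are about 45 mm above the reported TCP. Next I open to 37 and push the top over.

```bash

python3 -m pendant '[[[0,0,0,0,-0.13],[0,0,0,0,-0.13],[0,-0.014,0,0,-0.13],[0,-0.014,0,0,-0.13],[0,-0.014,-0.001,0,-0.13]]]' 20
python3 -m pendant '[[[0,-0.014,-0.001,0,-0.13],[0,-0.014,-0.001,0,-0.13],[0,-0.014,-0.001,0,-0.13],[0,-0.014,0,0,-0.13],[0,-0.014,0,0,-0.13]]]' 20
python3 - <<'E'
from cell import env;import cv2,numpy as np
s=env.state();print(s["tool_pos"],s["force"])
c=env.read_camera("wrist");w=c["pixels"];t=env.read_camera("scene")["pixels"];np.savez("w8.npz",**c)
cv2.imwrite("pics/p8.png",np.hstack([cv2.resize(w,(480,300)),cv2.resize(t[250:350,255:355],(300,300))]))
E
```

```text
clock: 6.05
tool_pos: [537.5, -156.6, -6.4]
ee_rot: [3.141, -0.0, 0.381]
force: [1.5, -4.1, 3.4]
finger_gap: 37.3
grip_force: 2.2
clock: 6.47
tool_pos: [531.7, -141.0, -5.1]
ee_rot: [3.14, -0.001, 0.38]
force: [3.0, -7.0, 8.4]
finger_gap: 37.3
grip_force: 11.8
[ 531.68975324 -140.99193251   -5.10970366] [ 2.98875305 -7.03881653  8.40180159]
```

View pics/p8.png

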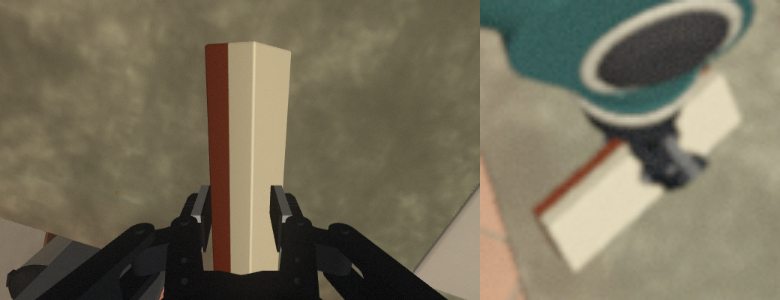

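The stone tips about its red bottom edge. In the wrist view (scaled) its far end is at T (205,45), C (254,42) and B (291,51). It leans on the left finger, so I compute the tilt.

```bash
cat > tilt.py <<'E'
from h import *
from scipy.optimize import least_squares
def tilt(c,T,C,B,a,x0):
    R=cv2.Rodrigues(c["rvec"])[0]
    X=np.array([np.cos(a),np.sin(a),0]);Y=np.array([np.sin(a),-np.cos(a),0]);Z=np.array([0,0,1.])
    def pts(q):
        th=q[2];O=X*q[0]+Y*q[1]   # O=P at far end, Y toward cream side
        n=Y*np.cos(th)+Z*np.sin(th);u=-Y*np.sin(th)+Z*np.cos(th)
        return [O+55*u,O+55*u+28*n,O+28*n]
    r=least_squares(lambda q:(proj(c,pts(q))-[T,C,B]).ravel(),x0,x_scale=[10,10,.1])
    return r
if __name__=="__main__":
    c=load("w8.npz");a=.3815
    X=np.array([np.cos(a),np.sin(a)]);Y=np.array([np.sin(a),-np.cos(a)])
    o=np.array([541,-165.4]);print("start P",o@X+90,o@Y-14, "tool",np.array([531.7,-141])@X,np.array([531.7,-141])@Y)
    r=tilt(c,(273.5,60),(338.7,56),(388,68),a,[o@X+90,o@Y-14,.4]);print(r.x[:2],np.degrees(r.x[2]),r.fun.round(1))
E
python3 tilt.py
```

```text
start P 530.5254225588515 340.93029185932465 tool 440.9784638875778 328.8219645755927
[531.562127   337.38941042] 28.226829195001294 [-2.1  0.2  1.3 -0.2  0.8  0.2]
```

```bash

python3 -m pendant '[[[0,-0.01,0,0,-0.13],[0,-0.01,0,0,-0.13],[0,0,0,0,-0.13],[0,0.009,0,0,-0.03],[0,0.009,0,0,0.077]]]' 20
python3 -m pendant '[[[0,0.008,0,0,0.17],[0,0.008,0,0,0.264],[0,0.008,0.02,0,0.357],[0,0,0.02,0,0.357],[0,0,0.02,0,0.357]]]' 20
python3 - <<'E'
from cell import env;import numpy as np
c=env.read_camera("wrist");np.savez("w9.npz",**c);s=env.state();print(s["tool_pos"],s["finger_gap"],s["grip_force"],s["force"])
im=c["pixels"].astype(int);b,g,r=im[...,0],im[...,1],im[...,2]
red=(r>90)&(r>1.9*g);cr=(r>150)&(r-b>25)&(r<1.5*g)
for v in(66,80,120,160):
    f=lambda m:(np.where(m[v,200:480])[0][[0,-1]]+200 if m[v,200:480].any() else None);print(v,f(red),f(cr))
E
```

```text
clock: 6.98
tool_pos: [530.3, -139.2, -6.0]
ee_rot: [-3.141, 0.001, 0.381]
force: [-1.5, 0.5, 0.6]
finger_gap: 46.0
grip_force: 0.5
clock: 7.4
tool_pos: [532.7, -145.4, -21.6]
ee_rot: [-3.141, 0.0, 0.381]
force: [0.2, -0.5, 0.9]
finger_gap: 58.1
grip_force: 0.0
[ 532.10773074 -145.08209892  -22.4934156 ] 57.86601551374826 0.0 [-1.87905787  0.23385264 -2.31691714]
66 [320 357] [360 408]
80 [320 357] [359 408]
120 [320 355] [358 403]
160 [320 354] [357 400]
```

```bash
python3 - <<'E'
from h import *
c=load("w9.npz");a=.3815
X=np.array([np.cos(a),np.sin(a),0]);Y=np.array([np.sin(a),-np.cos(a),0]);Z=np.array([0,0,1.])
for py in (337.4,340):
  for t in(0,15,28,36):
    th=np.radians(t);n=Y*np.cos(th)+Z*np.sin(th);u=-Y*np.sin(th)+Z*np.cos(th);O=X*531+Y*py
    print(py,t,proj(c,[O,O+55*u,O+55*u+14*n,O+55*u+28*n,O+28*n]).round().tolist())
cv2.imwrite("pics/w9.png",c["pixels"])
E
```

```text
337.4 0 [[328.0, 67.0], [331.0, 52.0], [377.0, 52.0], [424.0, 52.0], [388.0, 67.0]]
337.4 15 [[328.0, 67.0], [285.0, 53.0], [329.0, 51.0], [376.0, 49.0], [389.0, 66.0]]
337.4 28 [[328.0, 67.0], [250.0, 54.0], [287.0, 52.0], [328.0, 49.0], [386.0, 65.0]]
337.4 36 [[328.0, 67.0], [233.0, 56.0], [263.0, 53.0], [298.0, 49.0], [383.0, 64.0]]
340 0 [[333.0, 67.0], [340.0, 52.0], [386.0, 52.0], [432.0, 52.0], [394.0, 67.0]]
340 15 [[333.0, 67.0], [293.0, 53.0], [338.0, 51.0], [385.0, 49.0], [395.0, 66.0]]
340 28 [[333.0, 67.0], [258.0, 54.0], [295.0, 52.0], [337.0, 49.0], [392.0, 65.0]]
340 36 [[333.0, 67.0], [241.0, 56.0], [272.0, 53.0], [307.0, 49.0], [389.0, 64.0]]
```

View pics/w9.png

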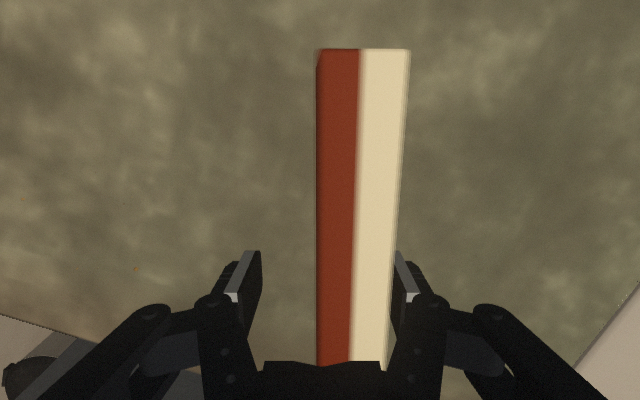

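The picture shows the stone back upright, with red at u 317–360 and cream at 360–408. It had not passed its balance point. I'll raise, re-centre, use a slightly wider gap and tip it further, checking the tilt numerically.

```bash
cat > look.py <<'E'
from h import *
from scipy.optimize import least_squares
a=.3815
X=np.array([np.cos(a),np.sin(a),0]);Y=np.array([np.sin(a),-np.cos(a),0]);Z=np.array([0,0,1.])
def look(name,rows=(90,130,170)):
    from cell import env
    c=env.read_camera("wrist");np.savez(name,**c);s=env.state();p=s["tool_pos"]
    print("tool X %.1f Y %.1f z %.1f"%(p@X,p@Y,p[2]),"gap %.1f grip %.1f"%(s["finger_gap"],s["grip_force"]),"F",s["force"].round(1),"t",s["clock"])
    fitp(c,rows)
def fitp(c,rows=(90,130,170)):
    im=cv2.GaussianBlur(c["pixels"],(3,3),0).astype(int);b,g,r=im[...,0],im[...,1],im[...,2]
    red=(r>80)&(r>1.9*g);cr=(r>130)&(r-b>22)&(r<1.5*g)
    obs=[]
    for v in rows:
        R=np.where(red[v,150:560])[0]+150;C=np.where(cr[v,150:560])[0]+150
        C=C[C>(R.max() if len(R) else 0)-3] if len(C) else C
        obs.append([R.min() if len(R) else np.nan,C.min() if len(C) else np.nan,C.max() if len(C) else np.nan])
    obs=np.array(obs,float);print(obs.tolist())
    def f(q):
        py,th=q;n=Y*np.cos(th)+Z*np.sin(th);u=-Y*np.sin(th)+Z*np.cos(th);O=Y*py;out=[]
        ends=[proj(c,[k*X+O+d for d in(55*u,55*u+14*n,55*u+28*n,28*n)]) for k in(531,451)]
        for v,o in zip(rows,obs):
            U=[A[0]+(B[0]-A[0])*(v-A[1])/(B[1]-A[1]) for A,B in zip(*ends)]
            out+=[U[0]-o[0],U[1]-o[1],max(U[2],U[3])-o[2]]
        return np.nan_to_num(out)
    best=min((least_squares(f,[335,t],x_scale=[10,.1],loss="soft_l1") for t in(0.05,.4,.8,1.2)),key=lambda r:r.cost)
    print("P %.1f tilt %.1f cost %.1f"%(best.x[0],np.degrees(best.x[1]),best.cost))
if __name__=="__main__":
    for n in("w8.npz","w9.npz"):fitp(load(n))
E
python3 look.py
python3 -m pendant '[[[0,0,-0.03,0,0.357],[0,0,-0.032,0,0.357],[0,0.032,0,0,0.357],[0,0.032,0,0,0.357],[0,0,0,0,0.1]]]' 20
python3 -m pendant '[[[0,0,0,0,-0.04],[0,0,0,0,-0.04],[0,-0.013,0,0,-0.04],[0,-0.013,0,0,-0.04]]]' 20
python3 -c "from look import *;look('w10.npz')"
```

```text
[[276.0, 305.0, 475.0], [277.0, 305.0, 385.0], [279.0, 305.0, 382.0]]
P 338.1 tilt 28.6 cost 91.5
[[318.0, 359.0, 482.0], [318.0, 357.0, 404.0], [318.0, 356.0, 401.0]]
P 346.6 tilt 14.6 cost 78.3
clock: 7.87
tool_pos: [539.6, -162.6, -4.9]
ee_rot: [3.14, -0.001, 0.379]
force: [-0.8, -0.4, -0.9]
finger_gap: 48.1
grip_force: 0.0
clock: 8.2
tool_pos: [536.2, -153.7, -5.5]
ee_rot: [-3.141, 0.0, 0.381]
force: [0.8, 0.1, 0.4]
finger_gap: 40.9
grip_force: 0.0
tool X 440.5 Y 341.4 z -5.5 gap 41.1 grip 0.0 F [ 0.6  0.7 -0.3] t 8.25
[[289.0, 325.0, 452.0], [291.0, 325.0, 364.0], [291.0, 325.0, 362.0]]
P 338.5 tilt 7.6 cost 88.8
```

```bash
sed -i 's/(90,130,170)/(120,145,170)/' look.py
python3 look.py
python3 -c "from look import *;fitp(load('w10.npz'))"
python3 -m pendant '[[[0,-0.013,0,0,-0.04],[0,-0.013,0,0,-0.04],[0,-0.013,0,0,-0.04],[0,-0.013,0,0,-0.04],[0,-0.013,0,0,-0.04]]]' 20
python3 -m pendant '[[[0,-0.013,0,0,-0.04],[0,0,0,0,-0.04]]]' 20
python3 -c "from look import *;look('w11.npz')"
```

```text
[[277.0, 305.0, 387.0], [278.0, 305.0, 383.0], [279.0, 305.0, 382.0]]
P 337.4 tilt 27.9 cost 7.1
[[318.0, 357.0, 405.0], [318.0, 357.0, 403.0], [318.0, 356.0, 401.0]]
P 346.3 tilt 14.3 cost 5.0
[[290.0, 325.0, 366.0], [291.0, 325.0, 363.0], [291.0, 325.0, 362.0]]
P 338.3 tilt 7.4 cost 4.1
clock: 8.67
tool_pos: [530.5, -138.9, -5.1]
ee_rot: [3.141, -0.0, 0.381]
force: [1.4, -1.7, 3.1]
finger_gap: 40.9
grip_force: 1.2
clock: 8.83
tool_pos: [528.7, -134.9, -5.5]
ee_rot: [-3.141, 0.0, 0.382]
force: [-0.1, 1.0, -0.3]
finger_gap: 41.0
grip_force: 0.0
tool X 440.4 Y 322.4 z -5.5 gap 40.9 grip 0.4 F [-0.8  0.5 -0. ] t 8.8833
[[275.0, 301.0, 397.0], [276.0, 301.0, 385.0], [277.0, 302.0, 383.0]]
P 332.4 tilt 31.3 cost 16.3
```

Tilt is about 31°, past balance, and it rests on the left finger with near-zero force. I keep the left finger still, back the right one off and descend.

```bash

python3 -m pendant '[[[0,0.01,0.012,0,0.077],[0,0.01,0.02,0,0.194],[0,0.01,0.03,0,0.31],[0,0.008,0.03,0,0.4],[0,0,0,0,0.4]]]' 20
python3 -c "from look import *;look('w12.npz')"
```

```text
clock: 9.3
tool_pos: [531.8, -145.4, -30.3]
ee_rot: [-3.14, 0.002, 0.38]
force: [-1.2, 0.7, -0.9]
finger_gap: 59.7
grip_force: 0.0
tool X 439.8 Y 332.7 z -29.5 gap 59.6 grip 0.0 F [-0.9  0.3 -0. ] t 9.35
[[303.0, 347.0, 397.0], [303.0, 347.0, 394.0], [304.0, 346.0, 393.0]]
P 340.3 tilt 12.8 cost 3.9
```

```bash
python3 - <<'E'
from look import *
def U(c,py,t,v):
    th=np.radians(t);n=Y*np.cos(th)+Z*np.sin(th);u=-Y*np.sin(th)+Z*np.cos(th)
    e=[proj(c,[k*X+Y*py+d for d in(55*u,55*u+14*n,55*u+28*n,28*n)]) for k in(531,451)]
    return [round(A[0]+(B[0]-A[0])*(v-A[1])/(B[1]-A[1])) for A,B in zip(*e)]
for n,o in(("w7.npz",None),("w9.npz",(318,357,403)),("w10.npz",(291,325,363)),("w11.npz",(276,301,385)),("w12.npz",(303,347,394))):
    c=load(n);print(n,o,[(py,t,U(c,py,t,145)) for py,t in((334,0),(341,0),(332,31))])
fitp(load("w7.npz"))
E
```

```text
w7.npz None [(334, 0, [261, 298, 335, 331]), (341, 0, [279, 317, 354, 344]), (332, 31, [189, 213, 240, 320])]
w9.npz (318, 357, 403) [(334, 0, [320, 363, 405, 377]), (341, 0, [341, 384, 426, 391]), (332, 31, [234, 265, 300, 369])]
w10.npz (291, 325, 363) [(334, 0, [297, 333, 370, 355]), (341, 0, [315, 352, 389, 368]), (332, 31, [223, 249, 278, 346])]
w11.npz (276, 301, 385) [(334, 0, [350, 387, 424, 392]), (341, 0, [369, 405, 442, 405]), (332, 31, [273, 302, 334, 387])]
w12.npz (303, 347, 394) [(334, 0, [321, 367, 413, 380]), (341, 0, [344, 390, 437, 395]), (332, 31, [228, 261, 298, 372])]
[[287.0, 323.0, 362.0], [287.0, 323.0, 360.0], [288.0, 323.0, 359.0]]
P 338.8 tilt -5.1 cost 1.8
```

```bash

python3 -m pendant '[[[0,0,-0.038,0,0.4],[0,0.023,-0.038,0,0.2],[0,0,0,0,0.01],[0,0,0,0,0.01],[0,-0.014,0,0,0.01]]]' 20
python3 -m pendant '[[[0,-0.014,0,0,0.01],[0,-0.014,0,0,0.01],[0,-0.014,0,0,0.01],[0,-0.014,0,0,0.01],[0,-0.014,0,0,0.01]]]' 20
python3 -m pendant '[[[0,0,0,0,0.01],[0,0,0,0,0.01]]]' 20
python3 -c "from look import *;look('w13.npz')"
```

```text
clock: 9.77
tool_pos: [533.9, -147.7, -8.9]
ee_rot: [3.141, -0.001, 0.38]
force: [2.0, -3.4, 2.7]
finger_gap: 43.1
grip_force: 1.6
clock: 10.18
tool_pos: [526.9, -130.2, -9.3]
ee_rot: [-3.142, 0.0, 0.381]
force: [1.2, -8.0, 8.8]
finger_gap: 42.9
grip_force: 10.7
clock: 10.35
tool_pos: [527.0, -130.2, -9.2]
ee_rot: [-3.142, 0.0, 0.381]
force: [-1.0, -0.9, 8.8]
finger_gap: 43.5
grip_force: 8.5
tool X 440.6 Y 317.1 z -9.2 gap 42.8 grip 8.6 F [-0.7 -1.2  8.1] t 10.4
[[nan, 294.0, 394.0], [nan, 295.0, 393.0], [nan, 295.0, 390.0]]
P 330.4 tilt 37.4 cost 0.5
```

Tilt is about 37°, well past balance. I now open symmetrically while descending, with no sideways shift.

```bash

python3 -m pendant '[[[0,0,0,0,0.06],[0,0,0.008,0,0.12],[0,0,0.012,0,0.18],[0,0,0.016,0,0.24]]]' 20
python3 -c "from look import *;look('w14.npz')"
```

```text
clock: 10.73
tool_pos: [527.1, -130.3, -18.5]
ee_rot: [-3.141, -0.0, 0.381]
force: [0.9, -13.5, 28.7]
finger_gap: 53.2
grip_force: 15.4
tool X 440.6 Y 318.5 z -18.7 gap 53.0 grip 4.8 F [ 0.9 -5.7  8.3] t 10.7833
[[nan, 297.0, 396.0], [nan, 297.0, 394.0], [nan, 298.0, 392.0]]
P 328.4 tilt 33.1 cost 0.2
```

```bash

python3 -m pendant '[[[0,0,-0.004,0,0.3],[0,0,0,0,0.36],[0,0,0,0,0.36]]]' 20
python3 -c "from look import *;look('w15.npz')
c=load('w15.npz');print(c['pixels'][145,240:420:6].tolist())"
```

```text
clock: 11.03
tool_pos: [526.7, -130.4, -17.7]
ee_rot: [-3.141, 0.001, 0.381]
force: [-1.1, 0.7, 0.0]
finger_gap: 58.3
grip_force: 0.5
tool X 440.3 Y 317.2 z -17.7 gap 58.3 grip 0.5 F [-0.5  0.4 -1.5] t 11.0833
[[nan, 286.0, 393.0], [nan, 286.0, 391.0], [nan, 287.0, 389.0]]
P 327.9 tilt 36.9 cost 0.3
[[77, 99, 111], [77, 97, 104], [17, 28, 51], [24, 32, 58], [15, 26, 55], [70, 91, 102], [74, 92, 104], [74, 96, 107], [137, 173, 192], [144, 181, 201], [145, 184, 203], [146, 185, 202], [149, 185, 204], [146, 185, 203], [145, 183, 200], [150, 189, 206], [148, 186, 202], [146, 184, 203], [145, 184, 203], [144, 183, 201], [146, 184, 204], [143, 183, 202], [147, 186, 204], [141, 180, 198], [144, 182, 199], [144, 183, 200], [73, 99, 104], [73, 96, 104], [69, 90, 99], [75, 97, 103]]
```

```bash
cat > look2.py <<'E'
from look import *
# edges: bright cream min = C, max = B ; dark red run min = T
def fit2(c,v=145):
    im=cv2.GaussianBlur(c["pixels"],(3,3),0).astype(int)[v];b,g,r=im.T
    k=np.where(r[150:560]>150)[0]+150;C,B=k.min(),k.max();d=np.where((r>1.75*g)&(np.arange(640)<C)&(np.arange(640)>150))[0];T=d.min() if len(d) else np.nan
    def f(q):
        py,th=q;n=Y*np.cos(th)+Z*np.sin(th);u=-Y*np.sin(th)+Z*np.cos(th)
        e=[proj(c,[k*X+Y*py+d for d in(55*u,55*u+28*n,28*n)]) for k in(531,451)]
        return np.nan_to_num([P[0]+(Q[0]-P[0])*(v-P[1])/(Q[1]-P[1])-o for P,Q,o in zip(*e,(T,C,B))])
    r=min((least_squares(f,[330,t],x_scale=[10,.1]) for t in(.6,1,1.4)),key=lambda r:r.cost)
    th=r.x[1];print("TCB",T,C,B,"P %.1f tilt %.1f"%(r.x[0],np.degrees(th)),r.fun.round(1),"Tpos %.1f h %.1f Bpos %.1f"%(r.x[0]-55*np.sin(th),55*np.cos(th),r.x[0]+28*np.cos(th)))
def look2(name):
    from cell import env
    c=env.read_camera("wrist");np.savez(name,**c);s=env.state();p=s["tool_pos"];g=s["finger_gap"]
    print("Y %.1f L %.1f R %.1f z %.1f gap %.1f grip %.1f"%(p@Y,p@Y-g/2,p@Y+g/2,p[2],g,s["grip_force"]),"F",s["force"].round(1),"t",s["clock"]);fit2(c)
if __name__=="__main__":
    for n in("w8","w13","w14","w15"):fit2(load(n+".npz"))
E
python3 look2.py
```

```text
TCB 277 306 383 P 344.1 tilt 44.3 [-12.    4.2   8.2] Tpos 305.7 h 39.4 Bpos 364.2
TCB 271 319 392 P 331.7 tilt 40.0 [-3.2  1.3  1.9] Tpos 296.4 h 42.1 Bpos 353.2
TCB 258 299 394 P 332.7 tilt 47.4 [-2.9  0.8  2.2] Tpos 292.2 h 37.2 Bpos 351.7
TCB 253 287 390 P 332.4 tilt 51.5 [-2.9  0.5  2.6] Tpos 289.4 h 34.3 Bpos 349.9
```

```bash

python3 -m pendant '[[[0,0,0.016,0,0.36],[0,0,0.012,0,0.43],[0,0.004,0.016,0,0.52],[0,0,0.02,0,0.54],[0,0,0,0,0.54]]]' 20
python3 -c "from look2 import *;look2('w16.npz')"
```

```text
clock: 11.5
tool_pos: [527.6, -132.3, -34.0]
ee_rot: [3.141, -0.0, 0.38]
force: [1.7, -2.5, -0.0]
finger_gap: 66.2
grip_force: 1.5
Y 319.0 L 286.0 R 352.0 z -33.7 gap 66.0 grip 1.8 F [ 1.4 -3.7  1.1] t 11.55
TCB 290 332 401 P 335.0 tilt 35.3 [-21.6  10.5  11.7] Tpos 303.2 h 44.9 Bpos 357.9
```

```bash
python3 - <<'E'
from look import *
c=load("w16.npz")
for v in(100,145,180):print(v,[(u,*c["pixels"][v,u].tolist()) for u in range(220,430,7)])
def U(py,t,v):
    th=np.radians(t);n=Y*np.cos(th)+Z*np.sin(th);u=-Y*np.sin(th)+Z*np.cos(th)
    e=[proj(c,[k*X+Y*py+d for d in(0*u,55*u,55*u+14*n,55*u+28*n,28*n)]) for k in(531,451)]
    return [round(A[0]+(B[0]-A[0])*(v-A[1])/(B[1]-A[1])) for A,B in zip(*e)]
for t in(0,10,20,30,40,50,60,70):print(t,U(332,t,145))
E
```

```text
100 [(220, 77, 100, 111), (227, 77, 102, 109), (234, 73, 95, 105), (241, 74, 97, 107), (248, 75, 97, 105), (255, 72, 92, 103), (262, 71, 96, 104), (269, 78, 100, 111), (276, 79, 103, 108), (283, 70, 93, 101), (290, 24, 40, 95), (297, 22, 40, 96), (304, 23, 43, 98), (311, 21, 40, 95), (318, 20, 40, 95), (325, 27, 44, 100), (332, 103, 133, 148), (339, 129, 166, 183), (346, 132, 167, 183), (353, 130, 166, 185), (360, 129, 165, 184), (367, 133, 168, 186), (374, 132, 167, 184), (381, 163, 202, 218), (388, 129, 164, 183), (395, 131, 167, 181), (402, 131, 165, 183), (409, 93, 121, 129), (416, 96, 125, 135), (423, 91, 118, 125)]
145 [(220, 87, 112, 118), (227, 80, 105, 111), (234, 78, 104, 111), (241, 74, 96, 108), (248, 77, 101, 111), (255, 74, 99, 107), (262, 83, 108, 115), (269, 84, 108, 117), (276, 78, 107, 113), (283, 79, 97, 110), (290, 20, 33, 79), (297, 26, 42, 97), (304, 23, 43, 99), (311, 21, 39, 95), (318, 23, 44, 98), (325, 22, 43, 99), (332, 122, 155, 173), (339, 131, 164, 184), (346, 131, 166, 182), (353, 129, 167, 182), (360, 133, 170, 186), (367, 134, 170, 188), (374, 136, 17
[... 319 characters left out ...]
 108, 118), (276, 77, 100, 108), (283, 77, 102, 110), (290, 19, 30, 67), (297, 18, 38, 93), (304, 22, 40, 96), (311, 26, 40, 99), (318, 23, 40, 99), (325, 26, 43, 100), (332, 128, 161, 179), (339, 129, 164, 182), (346, 131, 169, 184), (353, 132, 170, 187), (360, 132, 170, 187), (367, 136, 170, 188), (374, 146, 185, 200), (381, 130, 165, 182), (388, 130, 167, 182), (395, 130, 167, 183), (402, 77, 98, 109), (409, 76, 100, 107), (416, 73, 98, 105), (423, 71, 97, 105)]
0 [347, 361, 410, 458, 407]
10 [347, 329, 377, 428, 409]
20 [347, 298, 342, 392, 409]
30 [347, 271, 309, 353, 407]
40 [347, 250, 279, 313, 403]
50 [347, 235, 254, 278, 396]
60 [347, 226, 236, 249, 388]
70 [347, 222, 224, 227, 377]
```

Profile at v=145: red 288–330, cream top edge 331–378, cream face 378–400. So the tilt is about 22°, held by the right finger, which had pressed it back. The fingers are low and wide now, so a small push left should tip it onto the left finger.

```bash
cat > look3.py <<'E'
from look import *
def look3(name,v=145):
    from cell import env
    c=env.read_camera("wrist");np.savez(name,**c);s=env.state();p=s["tool_pos"];g=s["finger_gap"]
    print("Y %.1f L %.1f R %.1f z %.1f gap %.1f grip %.1f"%(p@Y,p@Y-g/2,p@Y+g/2,p[2],g,s["grip_force"]),"F",s["force"].round(1),"t",s["clock"])
    im=cv2.GaussianBlur(c["pixels"],(3,3),0).astype(int)[v];b,g,r=im.T
    lab=np.where(r>1.6*g,'R',np.where(r>140,'C',np.where(r<75,'k','.')))
    print([(int(u),str(lab[u])) for u in range(151,560) if lab[u]!=lab[u-1]])
    for t in(0,20,30,45,60,75,90):
        th=np.radians(t);n=Y*np.cos(th)+Z*np.sin(th);u=-Y*np.sin(th)+Z*np.cos(th)
        e=[proj(c,[k*X+Y*331+d for d in(55*u,55*u+14*n,55*u+28*n,28*n)]) for k in(531,451)]
        print(t,[round(A[0]+(B[0]-A[0])*(v-A[1])/(B[1]-A[1])) for A,B in zip(*e)],end="; ")
E
python3 -m pendant '[[[0,-0.008,0,0,0.54],[0,-0.008,0,0,0.54],[0,-0.008,0,0,0.54],[0,-0.008,0,0,0.54],[0,0,0,0,0.54]]]' 20
python3 -c "from look3 import *;look3('w17.npz')"
```

```text
clock: 11.97
tool_pos: [524.3, -123.6, -33.2]
ee_rot: [-3.141, -0.0, 0.381]
force: [0.8, -2.1, 0.3]
finger_gap: 65.5
grip_force: 1.2
Y 310.1 L 277.3 R 342.9 z -33.3 gap 65.5 grip 0.8 F [ 0.  -1.5  0.7] t 12.0167
[(286, 'R'), (325, '.'), (327, 'C'), (403, '.')]
0 [389, 437, 485, 425]; 20 [325, 371, 421, 428]; 30 [297, 337, 382, 426]; 45 [266, 292, 324, 420]; 60 [248, 261, 276, 409]; 75 [242, 243, 244, 393]; 90 [246, 238, 228, 374];
```

```bash

python3 -m pendant '[[[0,0,-0.011,0,0.44],[0,0.002,-0.011,0,0.36],[0,0.002,-0.011,0,0.28],[0,0.001,-0.011,0,0.2],[0,0,-0.01,0,0.17]]]' 20
python3 -c "from look3 import *;look3('w18.npz')"
```

```text
clock: 12.43
tool_pos: [524.9, -125.3, -19.5]
ee_rot: [-3.141, 0.0, 0.381]
force: [-0.3, 0.4, -1.0]
finger_gap: 50.1
grip_force: 0.7
Y 311.9 L 286.9 R 336.9 z -19.1 gap 50.0 grip 0.1 F [ 0.6 -0.7  0.5] t 12.4833
[(256, 'R'), (284, '.'), (286, 'C'), (383, '.')]
0 [375, 417, 459, 413]; 20 [319, 359, 402, 415]; 30 [295, 330, 369, 413]; 45 [268, 291, 318, 407]; 60 [251, 263, 277, 396]; 75 [246, 247, 248, 382]; 90 [249, 242, 233, 365];
```

```bash

python3 -m pendant '[[[0,0,0,0,0.31],[0,0.01,0,0,0.45],[0,0.011,0.008,0,0.6],[0,0.011,0.012,0,0.73],[0,0.011,0.02,0,0.87]]]' 20
python3 -c "from look3 import *;look3('w19.npz')"
```

```text
clock: 12.9
tool_pos: [529.2, -135.7, -30.0]
ee_rot: [3.141, -0.0, 0.381]
force: [0.6, 1.3, -0.8]
finger_gap: 79.5
grip_force: 0.4
Y 323.2 L 283.3 R 363.1 z -31.1 gap 79.8 grip 0.0 F [-1.1 -1.3 -1.3] t 12.95
[(207, 'R'), (230, '.'), (258, 'C'), (358, '.')]
0 [344, 390, 436, 395]; 20 [283, 326, 372, 396]; 30 [258, 294, 334, 394]; 45 [231, 253, 280, 386]; 60 [217, 225, 236, 374]; 75 [214, 211, 209, 358]; 90 [220, 210, 197, 339];
```

It leans at 45° on the left finger, with the right one clear by 18 mm. I descend, then let it down by moving left slowly.

```bash

python3 -m pendant '[[[0,0,0.02,0,0.87],[0,0,0.02,0,0.87],[0,0,0.02,0,0.87],[0,-0.008,0,0,0.87],[0,-0.008,0,0,0.87]]]' 20
python3 -c "from look3 import *;look3('w20.npz')"
```

```text
clock: 13.37
tool_pos: [527.0, -131.4, -45.3]
ee_rot: [-3.141, 0.001, 0.381]
force: [0.2, -0.4, 0.6]
finger_gap: 79.9
grip_force: 0.3
Y 317.7 L 277.8 R 357.7 z -45.0 gap 79.9 grip 0.4 F [-0.   0.9  0. ] t 13.4167
[(192, 'k'), (193, 'R'), (213, 'k'), (214, '.'), (241, 'C'), (370, '.')]
0 [367, 422, 476, 415]; 20 [295, 345, 402, 417]; 30 [265, 307, 357, 415]; 45 [232, 258, 291, 408]; 60 [216, 226, 239, 395]; 75 [213, 210, 207, 377]; 90 [220, 208, 194, 356];
```

```bash

python3 -m pendant '[[[0,-0.008,0,0,0.87],[0,-0.008,0,0,0.87],[0,-0.008,0,0,0.87],[0,-0.008,0,0,0.87],[0,0,0,0,0.87]]]' 20
python3 -c "from look3 import *;look3('w21.npz')"
```

```text
clock: 13.83
tool_pos: [524.3, -123.6, -44.7]
ee_rot: [-3.141, -0.0, 0.381]
force: [-0.8, 2.0, 0.8]
finger_gap: 79.4
grip_force: 1.2
Y 310.1 L 270.2 R 350.0 z -44.8 gap 79.9 grip 1.5 F [-0.5  2.9  1.7] t 13.8833
[(204, 'k'), (205, 'R'), (214, 'k'), (215, '.'), (230, 'C'), (382, '.'), (552, 'k'), (553, '.')]
0 [399, 453, 507, 433]; 20 [326, 378, 436, 438]; 30 [294, 339, 392, 436]; 45 [260, 289, 325, 430]; 60 [241, 254, 270, 418]; 75 [235, 235, 235, 400]; 90 [239, 230, 219, 380];
```

```bash

python3 -m pendant '[[[0,-0.006,0,0,0.87],[0,-0.006,0,0,0.87],[0,-0.006,0,0,0.87],[0,0,0,0,0.87]]]' 20
python3 -c "from look3 import *;look3('w22.npz')"
```

```text
clock: 14.22
tool_pos: [522.6, -119.6, -44.9]
ee_rot: [-3.141, 0.0, 0.381]
force: [-1.8, 2.2, -0.4]
finger_gap: 79.9
grip_force: 1.3
Y 305.8 L 265.8 R 345.7 z -44.9 gap 79.9 grip 1.2 F [-0.8  2.3 -1.1] t 14.2667
[(211, 'k'), (216, '.'), (222, 'C'), (384, '.'), (553, 'k')]
0 [416, 470, 524, 444]; 20 [342, 395, 455, 449]; 30 [310, 356, 410, 448]; 45 [274, 304, 342, 442]; 60 [253, 268, 286, 430]; 75 [246, 247, 249, 413]; 90 [249, 241, 231, 393];
```

```bash

python3 -m pendant '[[[0,0,0.01,0,0.87],[0,0,0.01,0,0.87],[0,-0.003,0,0,0.87],[0,-0.003,0,0,0.87],[0,-0.003,0,0,0.87]]]' 20
python3 -m pendant '[[[0,-0.003,0,0,0.87],[0,-0.003,0,0,0.87],[0,-0.003,0,0,0.87],[0,0,0,0,0.87]]]' 20
python3 -c "from look3 import *;look3('w23.npz')"
```

```text
clock: 14.68
tool_pos: [522.1, -118.1, -49.8]
ee_rot: [3.141, -0.0, 0.381]
force: [0.1, -0.7, -0.1]
finger_gap: 79.9
grip_force: 0.0
clock: 15.02
tool_pos: [521.1, -115.7, -49.8]
ee_rot: [-3.142, -0.0, 0.381]
force: [0.7, -0.3, 0.4]
finger_gap: 79.8
grip_force: 0.0
Y 301.5 L 261.4 R 341.6 z -49.8 gap 80.2 grip 0.0 F [-0.6  0.7  0.5] t 15.0667
[(215, 'C'), (381, '.')]
0 [439, 496, 554, 458]; 20 [360, 417, 483, 464]; 30 [325, 375, 435, 464]; 45 [286, 319, 362, 459]; 60 [263, 279, 301, 447]; 75 [254, 257, 260, 430]; 90 [257, 249, 240, 409];
```

The stone is flat with the cream side up and no contact. I withdraw upward and measure it for the regrasp.

```bash
cat > flat.py <<'E'
from look import *
import m
def flat(name,z=28):
    from cell import env
    c=env.read_camera("wrist");np.savez(name,**c);s=env.state();p=s["tool_pos"]
    im=cv2.GaussianBlur(c["pixels"],(3,3),0).astype(int);b,g,r=im[...,0],im[...,1],im[...,2]
    k=((r>140)&(r-b>35)&(r<1.5*g)).astype(np.uint8);k=cv2.morphologyEx(k,cv2.MORPH_OPEN,np.ones((7,7)))
    n,l,st,ce=cv2.connectedComponentsWithStats(k)
    for i in range(1,n):
        if st[i,4]>2000:print(i,st[i].tolist(),ce[i].round().tolist(),im[l==i].mean(0).round().tolist())
    i=1+np.argmax([(st[j,4] if im[l==j].mean(0)[0]>120 else 0) for j in range(1,n)])
    q=cv2.boxPoints(cv2.minAreaRect(np.argwhere(l==i)[:,::-1].astype(np.float32)))
    cnt=np.argwhere(l==i)[:,::-1].astype(np.float32)
    P=np.array([ray(c,u,v,z)[:2] for u,v in cv2.convexHull(cnt)[:,0]],np.float32)
    (cx,cy),wh,an=cv2.minAreaRect(P);bx=cv2.boxPoints(((cx,cy),wh,an));e=bx[1]-bx[0];f=bx[2]-bx[1]
    if np.hypot(*f)>np.hypot(*e):e=f
    yaw=(np.arctan2(e[1],e[0])+np.pi/2)%np.pi-np.pi/2
    ty=s["ee_rot"][2];d=np.array([cx,cy])-p[:2]
    print("stone",cx,cy,wh,"yaw",yaw,"tool",p,ty,"t",s["clock"])
    print("move tx %.1f ty %.1f dyaw %.3f"%(d@[np.cos(ty),np.sin(ty)],d@[np.sin(ty),-np.cos(ty)],yaw-ty))
E
python3 -m pendant '[[[0,-0.012,0,0,1],[0,0,-0.08,0,1],[0,0,-0.16,0,1],[0,0,-0.16,0,1],[0,0,-0.16,0,1]]]' 20
python3 -m pendant '[[[-0.1,0,0,0,1],[-0.1,0,0,0,1],[0,0,0,0,1]]]' 20
python3 -c "from flat import *;flat('w24.npz')"
```

```text
clock: 15.48
tool_pos: [519.4, -112.6, 91.7]
ee_rot: [-3.141, 0.001, 0.381]
force: [0.3, -0.3, 0.4]
finger_gap: 85.6
grip_force: 0.0
clock: 15.73
tool_pos: [470.1, -133.4, 90.5]
ee_rot: [3.141, 0.002, 0.378]
force: [0.9, -1.2, 0.1]
finger_gap: 85.4
grip_force: 0.0
1 [0, 0, 66, 127, 3596] [43.0, 76.0] [63.0, 122.0, 162.0]
2 [273, 0, 82, 238, 17574] [314.0, 114.0] [154.0, 193.0, 210.0]
5 [257, 239, 120, 125, 7603] [311.0, 309.0] [86.0, 117.0, 168.0]
stone 517.6380004882812 -109.76396179199219 (172.4923095703125, 54.83221435546875) yaw 0.3781904 tool [ 471.90494852 -132.64225603   90.52495409] 0.37889140877898964 t 15.7833
move tx 51.0 ty -4.3 dyaw -0.001
```

```bash

python3 -m pendant '[[[0,0,-0.13,0,1],[0,0,-0.13,0,1],[0.0685,-0.114,-0.07,0,1],[0.0685,-0.114,-0.07,0,1],[0.0685,-0.114,0,0,1]]]' 20
python3 -m pendant '[[[0.0685,-0.114,0,0,1],[0.0685,-0.114,0,0,1],[0.0685,-0.114,0,0,1],[0.0685,-0.114,0,0,1],[0.0685,-0.114,0,0,1]]]' 20
python3 -m pendant '[[[0,0,0,0.025,1],[0,0,0,0.026,1],[0,0,0,0,1]]]' 20
python3 - <<'E'
from look import *
from cell import env
c=env.read_camera("wrist");np.savez("wb.npz",**c);s=env.state();print(s["tool_pos"],s["ee_rot"],s["clock"])
im=cv2.GaussianBlur(c["pixels"],(3,3),0).astype(int);b,g,r=im[...,0],im[...,1],im[...,2]
x=proj(c,[[547,135,12]])[0];print(x)
wood=((r>110)&(r>1.8*b)&(g>1.25*b)).astype(np.uint8);wood=cv2.morphologyEx(wood,cv2.MORPH_OPEN,np.ones((5,5)))
dark=((r<85)&(g<85)).astype(np.uint8);dark=cv2.morphologyEx(dark,cv2.MORPH_OPEN,np.ones((5,5)))
for nm,k,z in(("wood",wood,22),("dark",dark,12)):
    n,l,st,ce=cv2.connectedComponentsWithStats(k)
    for i in range(1,n):
        if st[i,4]>3000:
            pts=cv2.convexHull(np.argwhere(l==i)[:,::-1].astype(np.float32))[:,0]
            P=np.array([ray(c,u,v,z)[:2] for u,v in pts],np.float32);print(nm,st[i].tolist(),cv2.minAreaRect(P))
E
```

```text
clock: 16.2
tool_pos: [491.3, -31.7, 193.5]
ee_rot: [3.139, -0.004, 0.38]
force: [0.9, -0.2, 0.8]
finger_gap: 85.4
grip_force: 0.0
clock: 16.62
tool_pos: [516.1, 133.2, 190.2]
ee_rot: [-3.141, -0.0, 0.381]
force: [0.5, -0.1, 0.6]
finger_gap: 85.6
grip_force: 0.0
clock: 16.87
tool_pos: [516.0, 132.0, 189.9]
ee_rot: [-3.141, 0.0, 0.218]
force: [0.5, 0.2, 0.9]
finger_gap: 85.1
grip_force: 0.0
[516.01494113 131.51162088 189.9935847 ] [-3.14141767e+00  3.08502887e-04  2.22410053e-01] 16.9167
[323.72221112 141.16364213]
wood [277, 27, 93, 211, 11018] ((546.8215942382812, 135.24411010742188), (223.44479370117188, 92.04834747314453), 12.840446472167969)
wood [502, 284, 138, 116, 5809] ((387.2012634277344, -264.0733642578125), (292.466552734375, 108.6532974243164), 69.80821990966797)
dark [0, 0, 28, 189, 4379] ((513.8606567382812, 467.7159118652344), (29.771379470825195, 204.87608337402344), 85.53601837158203)
dark [301, 58, 46, 156, 6663] ((546.9871215820312, 135.23208618164062), (170.2128143310547, 47.27519989013672), 12.821249961853027)
dark [12, 222, 620, 178, 52624] ((316.19378662109375, 86.08407592773438), (278.8684997558594, 908.5032348632812), 12.476642608642578)
```

```bash

python3 -m pendant '[[[-0.0273,0.1343,0,0,1],[-0.0273,0.1343,0,0,1],[-0.0273,0.1343,0,0,1],[-0.0273,0.1343,0,0,1],[-0.0273,0.1343,0,0,1]]]' 20
python3 -m pendant '[[[-0.0273,0.1343,0,0,1],[-0.0273,0.1343,0,0,1],[0,0,0,-0.025,1],[0,0,0,-0.025,1],[0,0,0,0,1]]]' 20
python3 -c "from flat import *;flat('w25.npz')"
```

```text
clock: 17.33
tool_pos: [519.3, -42.2, 190.3]
ee_rot: [3.142, -0.0, 0.224]
force: [0.6, 0.6, -0.0]
finger_gap: 85.4
grip_force: 0.0
clock: 17.75
tool_pos: [520.8, -109.5, 190.1]
ee_rot: [-3.141, 0.0, 0.383]
force: [-0.2, 0.6, -0.2]
finger_gap: 85.2
grip_force: 0.0
1 [54, 0, 97, 170, 7306] [100.0, 86.0] [66.0, 125.0, 165.0]
2 [263, 84, 115, 280, 15798] [317.0, 234.0] [121.0, 156.0, 189.0]
stone 439.82806396484375 -138.8292236328125 (353.4173889160156, 143.51171875) yaw 0.4179932 tool [ 520.78781233 -109.12688411  190.12067192] 0.37831025952204267 t 17.8
move tx -86.2 ty -2.3 dyaw 0.040
```

```bash
sed -i 's/(r-b>35)&(r<1.5\*g)/(b>115)\&(r-b>35)\&(r<1.5*g)/' flat.py; python3 -c "from flat import *;flat('w25.npz')
print('counter edge',ray(load('top0.npz'),417,272,0))"
```

```text
1 [294, 85, 53, 162, 8045] [320.0, 163.0] [153.0, 192.0, 210.0]
stone 520.2960205078125 -108.78814697265625 (178.9053955078125, 54.05289840698242) yaw 0.37745714 tool [ 520.83029799 -108.86061135  190.1475911 ] 0.3766909489934722 t 17.85
move tx -0.5 ty -0.3 dyaw 0.001
counter edge [ 421.51661746 -170.44137683    0.        ]
```

```bash

python3 -m pendant '[[[0,0,0.15,0,1],[0,0,0.15,0,1],[0,0,0.15,0,1],[0,0,0.15,0,1],[0,0,0.15,0,1]]]' 20
python3 -m pendant '[[[0,0,0.1,0,1],[0,0,0.05,0,1],[0,0,0,0,1]]]' 20
python3 -m pendant '[[[0,0,0,0,0.6],[0,0,0,0,0.1],[0,0,0,0,0.1],[0,0,0,0,0.1],[0,0,0,0,0.1]]]' 50
python3 - <<'E'
from cell import env;s=env.state();print(s)
E
```

```text
clock: 18.27
tool_pos: [520.9, -108.4, 1.3]
ee_rot: [3.141, -0.001, 0.377]
force: [1.1, 0.3, 0.3]
finger_gap: 85.3
grip_force: 0.0
clock: 18.52
tool_pos: [519.5, -108.2, -36.9]
ee_rot: [-3.139, 0.003, 0.377]
force: [-1.3, 0.4, -0.7]
finger_gap: 85.5
grip_force: 0.0
clock: 18.93
tool_pos: [522.1, -108.9, -32.8]
ee_rot: [3.14, -0.002, 0.378]
force: [-2.3, 2.0, 11.0]
finger_gap: 54.0
grip_force: 51.7
{'clock': 18.9333, 'qpos': array([ 0.36171991,  0.59604691, -0.26466046,  1.97684047,  0.26384382,
        0.59850961, -1.2713529 ]), 'joint_vel': array([ 0.00061939, -0.00025453,  0.00074462,  0.00049506,  0.00038884,
       -0.00106262, -0.00072389]), 'joint_torque': array([ 8.04172643e-01, -8.02972555e+01, -3.91042516e+00, -2.59089643e+01,
        4.43000374e-01, -6.84218723e-01,  3.89049397e-03]), 'tool_pos': array([ 522.07436587, -108.88685145,  -32.82326928]), 'ee_rot': array([ 3.14012446e+00, -2.39077107e-03,  3.77527546e-01]), 'force': array([-2.2880114 ,  2.0383432 , 10.97834967]), 'ft_torque': array([0.53472091, 0.59086648, 0.0090196 ]), 'grip_force': 51.74764931201935, 'finger_gap': 53.98888410626476}
```

```bash

python3 -m pendant '[[[0,0,-0.03,0,0.1],[0,0,-0.08,0,0.1],[0,0,-0.09,0,0.1],[0,0,-0.06,0,0.1],[0,0,-0.03,0,0.1]]]' 70
python3 -m pendant '[[[0.03,-0.0587,0,0,0.1],[0.057,-0.1087,0,0,0.1],[0.057,-0.1087,0,0,0.1],[0.057,-0.1087,0,0,0.1],[0.057,-0.1087,0,0,0.1]]]' 70
python3 -m pendant '[[[0.057,-0.1087,0,0,0.1],[0.057,-0.1087,0,0,0.1],[0.057,-0.1087,0,0,0.1],[0.027,-0.05,0,0,0.1],[0,0,0,0.012,0.1]]]' 70
python3 -m pendant '[[[0,0,0,0.02,0.1],[0,0,0,0.0167,0.1],[0,0,0,0,0.1],[0,0,0,0,0.1]]]' 70
python3 - <<'E'
from look import *
from cell import env
c=env.read_camera("wrist");np.savez("wc.npz",**c)
for _ in range(1):
    s=env.state();p=s["tool_pos"];print(p,s["ee_rot"],s["finger_gap"],s["grip_force"],s["force"],s["clock"])
im=cv2.GaussianBlur(c["pixels"],(3,3),0).astype(int);b,g,r=im[...,0],im[...,1],im[...,2]
k=((b>115)&(r>160)&(r-b>30)).astype(np.uint8);k=cv2.morphologyEx(k,cv2.MORPH_OPEN,np.ones((5,5)))
w=((r>105)&(r>1.75*b)&(g>1.25*b)&(b<95)).astype(np.uint8)
for v in range(10,260,20):
    f=lambda m:(np.where(m[v,200:450])[0][[0,-1]]+200).tolist() if m[v,200:450].any() else None
    print(v,f(k),f(w))
E
```

```text
clock: 19.35
tool_pos: [521.9, -109.2, 40.6]
ee_rot: [3.14, -0.003, 0.377]
force: [0.9, -1.3, -4.1]
finger_gap: 53.4
grip_force: 78.3
clock: 19.77
tool_pos: [535.1, 30.8, 38.0]
ee_rot: [3.141, -0.0, 0.377]
force: [-0.1, 0.3, -4.5]
finger_gap: 53.5
grip_force: 78.1
clock: 20.18
tool_pos: [546.4, 139.6, 38.1]
ee_rot: [-3.14, -0.001, 0.345]
force: [0.0, 0.2, -5.5]
finger_gap: 53.8
grip_force: 78.1
clock: 20.52
tool_pos: [546.6, 135.1, 37.9]
ee_rot: [3.141, -0.0, 0.226]
force: [0.9, 0.5, -4.8]
finger_gap: 53.1
grip_force: 78.1
[546.58635387 135.10051609  37.81158651] [ 3.14153614e+00 -1.01585867e-05  2.26569173e-01] 53.20503201302789 78.08812737464905 [ 0.34654502 -0.12144701 -5.41939272] 20.5667
10 None None
30 None None
50 None [240, 400]
70 [248, 397] [242, 244]
90 [249, 396] [243, 245]
110 [250, 395] [244, 247]
130 [251, 393] [245, 248]
150 [253, 392] [247, 249]
170 [254, 391] [248, 251]
190 [255, 389] [249, 252]
210 [257, 388] [250, 253]
230 [258, 387] [252, 255]
250 [259, 385] None
```

```bash
python3 - <<'E'
from look import *
c=load("wc.npz");z=99.4
im=cv2.GaussianBlur(c["pixels"],(3,3),0).astype(int);b,g,r=im[...,0],im[...,1],im[...,2]
k=((b>115)&(r>160)&(r-b>30)).astype(np.uint8);k=cv2.morphologyEx(k,cv2.MORPH_OPEN,np.ones((5,5)))
L=[];R=[]
for v in range(80,240,5):
    w=np.where(k[v,200:450])[0]+200;L.append(ray(c,w[0]-.5,v,z)[:2]);R.append(ray(c,w[-1]+.5,v,z)[:2])
L,R=np.array(L),np.array(R)
col=k[:,300:340];top=[np.where(col[:,i])[0][0] for i in range(40)];F=ray(c,320,np.mean(top)-.5,z)[:2]
yl=[np.arctan(np.polyfit(q[:,0],q[:,1],1)[0]) for q in(L,R)];print("yaw edges",yl)
a=.2241;X2=np.array([np.cos(a),np.sin(a)]);Y2=np.array([-X2[1],X2[0]]);B=np.array([546.8,135.2])
print("width",((L-R)@Y2).mean(),"lateral offset stone vs base",(((L+R)/2-B)@Y2)[[0,15,-1]],"far end along (want 90)",(F-B)@X2)
E
```

```text
yaw edges [np.float64(0.22642441178453343), np.float64(0.22725493568921679)]
width 53.00639122884538 lateral offset stone vs base [-1.39307455 -1.48618515 -1.39595172] far end along (want 90) 88.04227320881301
```

```bash

python3 -m pendant '[[[0.005,-0.005,0.04,0.001,0.1],[0,0,0.06,0,0.1],[0,0,0.05,0,0.1],[0,0,0.03,0,0.1],[0,0,0,0,0.1]]]' 70
python3 -m pendant '[[[0,0,0.01,0,0.1],[0,0,0.01,0,0.1],[0,0,0.008,0,0.1],[0,0,0,0,0.1]]]' 70
```

```text
clock: 20.98
tool_pos: [546.3, 136.4, -9.4]
ee_rot: [-3.141, 0.003, 0.222]
force: [-0.1, 0.1, -5.1]
finger_gap: 53.5
grip_force: 77.9
clock: 21.32
tool_pos: [547.6, 136.8, -14.3]
ee_rot: [-3.142, -0.0, 0.222]
force: [0.0, -0.9, -4.8]
finger_gap: 53.3
grip_force: 78.0
```

```bash

python3 -m pendant '[[[0,0,0.008,0,0.1],[0,0,0.008,0,0.1],[0,0,0.006,0,0.1],[0,0,0,0,0.1]]]' 70
python3 -m pendant '[[[0,0,0.004,0,0.1],[0,0,0.004,0,0.1],[0,0,0,0,0.1]]]' 70
```

```text
clock: 21.65
tool_pos: [547.4, 136.7, -20.1]
ee_rot: [-3.142, 0.0, 0.222]
force: [-0.1, -0.6, -4.6]
finger_gap: 53.1
grip_force: 78.0
clock: 21.9
tool_pos: [547.7, 136.8, -20.7]
ee_rot: [3.141, -0.0, 0.222]
force: [-9.7, -3.2, 22.5]
finger_gap: 53.7
grip_force: 81.2
```

Contact came at the expected height. I release, retreat and check the seat.

```bash

python3 -m pendant '[[[0,0,-0.002,0,0.1],[0,0,0,0,0.4],[0,0,0,0,0.6],[0,0,0,0,0.6],[0,0,-0.03,0,0.8]]]' 20
python3 -m pendant '[[[0,0,-0.1,0,1],[0,0,-0.16,0,1],[0,0,-0.16,0,1],[0,0,-0.16,0,1],[0,0,-0.16,0,1]]]' 20
python3 -m pendant '[[[-0.1,0,-0.06,0,1],[0,0,0,0,1],[0,0,0,0,1]]]' 20
python3 -c "
from flat import *
flat('w30.npz',z=40)
c=load('w30.npz');a=.2241
X2=np.array([np.cos(a),np.sin(a)]);Y2=np.array([-X2[1],X2[0]]);B=np.array([546.8,135.2])
im=cv2.GaussianBlur(c['pixels'],(3,3),0).astype(int);b,g,r=im[...,0],im[...,1],im[...,2]
k=((b>115)&(r>150)&(r-b>30)).astype(np.uint8);k=cv2.morphologyEx(k,cv2.MORPH_OPEN,np.ones((5,5)))
pts=cv2.convexHull(np.argwhere(k[:, 150:480])[:,::-1].astype(np.float32))[:,0]+[150,0]
for z in(36,40,44):
    P=np.array([ray(c,u,v,z)[:2]-B for u,v in pts]);print(z,(P@X2).min(),(P@X2).max(),(P@Y2).min(),(P@Y2).max())
for z in (40,45,50):
    print(z,proj(c,[[*(B+X2*i*90+Y2*j*27.5),z] for i,j in((1,1),(1,-1),(-1,-1),(-1,1))]).round(1).tolist())
q=cv2.boxPoints(cv2.minAreaRect(pts.astype(np.float32)));print(q.round(1).tolist())
"
```

```text
clock: 22.32
tool_pos: [547.0, 136.6, -14.6]
ee_rot: [-3.141, 0.001, 0.222]
force: [-0.2, -0.6, -0.2]
finger_gap: 76.9
grip_force: 0.0
clock: 22.73
tool_pos: [547.2, 136.8, 173.8]
ee_rot: [-3.141, -0.0, 0.222]
force: [0.2, 0.2, -0.2]
finger_gap: 85.4
grip_force: 0.0
clock: 22.98
tool_pos: [523.2, 131.2, 187.9]
ee_rot: [3.141, -0.003, 0.222]
force: [-0.2, -0.3, -0.6]
finger_gap: 85.1
grip_force: 0.0
2 [294, 59, 56, 174, 9104] [322.0, 143.0] [151.0, 190.0, 207.0]
stone 546.6180419921875 134.8614959716797 (177.4418487548828, 53.576072692871094) yaw 0.22213471 tool [523.22192982 131.1281421  186.74980545] 0.2214250216567386 t 23.0333
move tx 23.6 ty 1.5 dyaw 0.001
36 -90.74286843400293 88.9422756156331 -27.516525514990544 174.9168605441331
40 -89.02232152360406 88.51950944452841 -27.18644417500429 172.83228414060721
44 -87.30177461320524 88.09674327342384 -26.856362835018043 170.7477077370812
40 [[292.0, 57.3], [350.2, 57.2], [346.2, 232.8], [296.9, 232.9]]
45 [[291.6, 56.7], [350.7, 56.5], [346.5, 234.6], [296.5, 234.7]]
50 [[291.1, 56.0], [351.1, 55.9], [346.9, 236.5], [296.2, 236.6]]
[[150.0, 232.0], [150.0, 59.0], [349.0, 59.0], [349.0, 232.0]]
```

```bash
python3 -c "
from cell import env
print(env.finish_job())"
```

```text
the job is handed in; nothing more can be done
None
```

The whetstone was laid flat on the bare worktop cream side up and let go, then gripped by its long edges and set home in the base, cream side up: centred to about 0.4 mm, handed in at 23 s. During the laying-down it rocked back upright twice from about 30° and partway once from about 50°, but never left the worktop.

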